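# Open the fold-down desk and move the chopstick holder onto it

### The arm

A 6-joint arm with a two-finger parallel gripper is mounted at the origin on the work surface. World frame = base frame: x ahead of the robot, y to its left, z up, the work surface at z = 0. Lengths are in mm, angles in degrees, forces in N, time in s.
With the tool pointing down it reaches from about 350 to 850 mm from the base axis. Payload 8.1 kg.
Tool frame: the origin (TCP) lies at the very end of the fingers, on their centre line; the grasp point (between the pads) lies 19 mm behind it; z points along the fingers, y is the direction in which the jaws open and shut (so a half turn about z gives the same grasp; the last joint's range is limited). The gripper opens to 85 mm and grips with 20 to 120 N. Pads are 22 mm wide; open, the fingers measure 114 mm over their backs; the gripper's body (76 mm by 85 mm) begins 54 mm behind the grasp point. The pads swing forward as they close: fully open they stand 13 mm farther back than shut.
Start: joints at [58.533, 7.471, 85.268, -0, 87.261, -4.893], TCP at [268.39, 536.63, 231.292] pointing down, gripper open.
Joint ranges: [-169.43, 169.43], [-51.17, 129.36], [1.28, 143.12], [-76.62, 256.62], [0, 156.53], [-152.29, 152.29]. Speed limits (degrees/s): [136.94, 136.94, 159.86, 180, 180, 180].

### API

Orientations are given as [roll, pitch, yaw] about the fixed x, y, z axes, in that order (R = Rz(yaw) Ry(pitch) Rx(roll)).
In Python, from bench import sensors, viewer, job gives the robot as it stands.
- The arm moves only by the shell command python3 -m pendant 'ROWS' [FORCE]. ROWS is JSON, one flat list of numbers, 5 for each row, row after row: the shift along the world's x, y, z in mm, then the turn about the world's z in rad, then the finger opening in mm, from 0 to 85.4. In form: [x, y, z, twist, hand, x, y, z, twist, hand, ...]. A call has 1 to 12 rows; each row shifts and turns the pose as measured when the row begins; what a row does not reach is not made up. A row lasts 1/12 s, in which the tool goes at most 41.7 mm and 7.16 degrees, less where a joint would pass 70% of its speed; a pose out of reach is approached as far as the arm can. A call with a gripper value outside its range is refused whole. The fingers move at their own pace and stop on an object; FORCE is the grip in N (left out, the last holds). Time passes only in rows, so rows that do not move let the fingers close. It gives the time, the measured TCP pose, the force and the opening at its end, in the units of the state.
- sensors.sense(): the state, without advancing time (a new reading comes with each control period).
- viewer.snapshot(name): name is "scene" or "top"; returns a dict with "frame" (480x640x3 uint8, blue, green, red), "z_map" (480x640 float32, mm along the optical axis (not along the pixel's ray), 0 where there is no reading), "fx", "fy", "cx", "cy" (pixels), "k1" (the pictures are not rectified: a ray, as slopes to the right and down, at radius r is drawn at 1 + k1 r^2 times it, then the intrinsics apply), "view" (4x4, takes a point from world to camera coordinates). Camera axes: x right, y down, z forward; pixel columns grow to the right and rows downward; lengths in mm; the calibration is good to about 2 mm. A picture is of the moment at which its call begins.
- job.hand_in(): hands the job in, once; it reports no verdict.
The state is a dict: "time": time; "joint_pos": joint angles; "qd": joint speeds; "joint_efforts": joint torques, N m; "tool_pos": TCP position; "tcp_rot": TCP orientation; "ft_force": force on the tool from outside, world axes, zero at the start; "wrist_torque": the same for the moment, N m; "finger_gap": finger opening in mm.
Only numpy, scipy, OpenCV 4.12 (cv2) and the standard library are available. Lean on these libraries where they do the work, as an engineer would, in place of code of your own. Each camera call takes 0.05 s, during which the arm holds its last target.

### The job

Open the small fold-down desk: clear away the bamboo chopstick holder standing in its way, pull both slide-out supports out as far as they go, and only then lower the flap onto them, gently, never letting it drop. Finish with the chopstick holder standing upright on the lowered flap, square to the desk with a broad side facing out and its back no more than about a centimetre from the small drawer fronts (it may touch them). Leave the figurine, night lamp, tin and saucer where they are.

Things in the scene. Friction and masses are not known exactly. Their poses are not given: they have to be found in the camera images.
- desk: Fixed plywood fold-down desk 260 mm wide. Origin on the surface right under the flap's hinge line, mid-width; x points into the desk, away from the robot, y left, z up; 'desk x, y' below. Flat drawer fronts at desk x = +4 mm, from z = 85 (lowered flap's level) to the roof at 210 mm; base front below at x = 0. Outer desk depth 154 mm. Turned by up to 0.2 rad.
- desk_bay (a point): Point on the hinge line, mid-width, 85 mm above the desk's origin, axes as the desk's: level of the upper side of the lowered flap. A thing standing on the lowered flap has its underside at this height.
- flap (a joint): Flap angle: 0 closed, upright; 1.571 level; 1.95 hanging if the supports are in. Hinge along desk y through desk_bay; the top edge swings to desk -x and down. Starts 0 to 0.1, stays put below 0.25 rad, beyond that it falls by its weight (0.4 kg, friction 0.1 N m). Board 240 mm wide, 140 mm from hinge to edge, 12 mm thick: closed it fills desk x -12 to 0; lowered, 12 mm below desk_bay.
- flap_rail (a point): Middle of the rail handle: round rod 10 mm thick, 120 mm long along desk y, on two end legs, 38 mm beyond the flap's edge (33 mm clear between), 178 mm from the hinge, 6 mm to the outer side. Closed: 263 mm up, clear above the roof; pinch it from above across desk x: it can turn in the fingers as they follow its quarter circle. Lowered: 178 mm before the hinge, 79 mm up.
- left_support (a joint): Travel of the left (desk +y) slide-out support: 0 = in, 0.100 m = fully out (stop) towards desk -x. Starts 0 to 0.015. Slides with about 3 N, stays where left. Wooden bar 20 mm wide, 24 mm high, top 73 mm above the surface, at desk y = +75 mm.
- right_support (a joint): The same for the right support, at desk y = -75 mm.
- left_knob (a point): Centre of the left support's dark steel knob: an upright cylinder 18 mm across and 36 mm high, from 34 to 70 mm above the surface, on a thin neck; 60 mm in front of the hinge line (48 mm in front of the closed flap's outer face) when the support is in, moving out with it. Pinch across desk y from above.
- right_knob (a point): The same for the right support.
- holder: Loose bamboo block drilled on top, 40 (own x) x 62 (own y) x 120 mm high, 0.15-0.3 kg, origin at underside centre. Starts about 145 mm before the hinge, in the way of one support and the flap, broad sides about parallel to the desk's front. Figurine or lamp is about 12 mm from its outer narrow side, so there it can be taken only across its 40 mm; close to the drawers only across its 62 mm.
- figurine: Loose white ceramic seated Buddha, 72 mm across, 133 mm high, origin at the centre of its underside. Beside the flap's sweep, at the left or the right. To be left alone.
- lamp: Loose frosted plastic night lamp with a press button on top, 72 mm across, 119 mm high, origin at the centre of its underside. On the other side of the flap from the figurine. To be left alone.
- tin: Loose flat round steel tin with closed lid, 63 mm across, 24 mm high, origin at the centre of its underside. Under the path of the support that the holder does not block; knob, support and flap pass above it. To be left alone.
- saucer: Loose round ceramic saucer 80 mm across with a glass marble fixed in it, 29 mm high in all, origin at the centre of its underside. In front of the desk, 245 to 260 mm before the hinge line, anywhere from left to right. To be left alone.

How it is judged:
By the outcome, as a careful person would: the job done as asked, in the order asked, and still so for the second after the job is handed in, with the robot touching nothing.
It also fails if it takes over 72 s, if anything falls off the work surface, if the arm or the gripper's body presses on something with over 40 N, if the wrist force passes 120 N, or if a joint passes its speed limit or range.

## Working session

There is one attempt and no reset: what is moved stays moved. The work goes in short steps, Python scripts to look and compute and a shell command to move; the robot and the scene stay as the last step left them, time stands still between calls to the robot, and variables do not carry over. Pictures are saved under pics/ and viewed, and the job is handed in when it is done.

```bash
ls; mkdir -p pics; cat > h.py <<'E'
import numpy as np, cv2
from bench import sensors, viewer, job
def snap(name,fn=None):
    s=viewer.snapshot(name)
    if fn: cv2.imwrite('pics/'+fn,s['frame'])
    np.savez(''+name+'.npz',**{k:np.asarray(v) for k,v in s.items()})
    return s
def load(name): return dict(np.load(''+name+'.npz'))
def K(s): return np.array([[s['fx'],0,s['cx']],[0,s['fy'],s['cy']],[0,0,1]],float)
def D(s): return np.array([float(s['k1']),0,0,0,0])
def cloud(s):
    h,w=s['z_map'].shape
    u,v=np.meshgrid(np.arange(w),np.arange(h))
    p=cv2.undistortPoints(np.stack([u,v],-1).reshape(-1,1,2).astype(np.float64),K(s),D(s)).reshape(h,w,2)
    z=s['z_map'].astype(float)
    c=np.stack([p[...,0]*z,p[...,1]*z,z,np.ones_like(z)],-1)
    W=c@np.linalg.inv(s['view']).T
    W=W[...,:3]; W[z<=0]=np.nan
    return W
def proj(s,P):
    V=s['view']; P=np.atleast_2d(np.asarray(P,float))
    r,_=cv2.Rodrigues(V[:3,:3])
    return cv2.projectPoints(P,r,V[:3,3],K(s),D(s))[0].reshape(-1,2)
def ray(s,u,v,z):  # intersect pixel ray with height z
    p=cv2.undistortPoints(np.array([[[u,v]]],float),K(s),D(s)).ravel()
    M=np.linalg.inv(s['view']); o=M[:3,3]; d=M[:3,:3]@np.array([p[0],p[1],1])
    return o+d*(z-o[2])/d[2]
E
python3 - <<'E'
from h import *
print(sensors.sense())
for n in('scene','top'):
    s=snap(n,n+'0.png'); print(n,s['fx'],s['cx'],s['cy'],s['k1'],np.linalg.inv(s['view']).round(3).tolist())
E
```

```text
pics
{'time': 0.0, 'joint_pos': array([ 5.85300764e+01,  7.51738328e+00,  8.53298409e+01,  6.33380532e-04,
        8.72632609e+01, -4.89290469e+00]), 'qd': array([-0.12757139,  0.02332807,  0.00319178,  0.00998897,  0.00267826,
       -0.00549641]), 'joint_efforts': array([ 4.79812879e-04, -5.69420743e+01, -5.00532854e+01, -4.15276345e-04,
        1.50992721e-02,  5.72698991e-05]), 'tool_pos': array([268.11796753, 536.12717611, 230.21535486]), 'tcp_rot': array([-1.79889971e+02, -1.00539553e-02,  1.53422941e+02]), 'ft_force': array([-0.05973492,  0.60860795,  0.45940582]), 'wrist_torque': array([ 0.02343402,  0.03050767, -0.02634281]), 'finger_gap': 85.47167041099861}
scene 487.55788353153264 324.42951515086753 234.98304764537357 -0.029973856883927466 [[-0.862, -0.454, 0.224, 330.924], [-0.506, 0.766, -0.396, 434.335], [0.008, -0.455, -0.891, 1004.077], [0.0, 0.0, 0.0, 1.0]]
top 443.3503626328082 321.65744010438465 232.92482002976615 0.03295601301705598 [[-0.006, -0.986, 0.169, 410.134], [-1.0, 0.003, -0.017, 68.966], [0.017, -0.169, -0.985, 945.465], [0.0, 0.0, 0.0, 1.0]]
```

View pics/scene0.png

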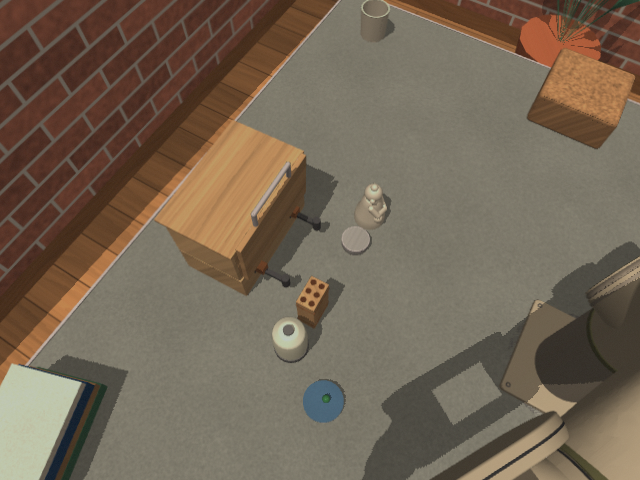

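View pics/top0.png

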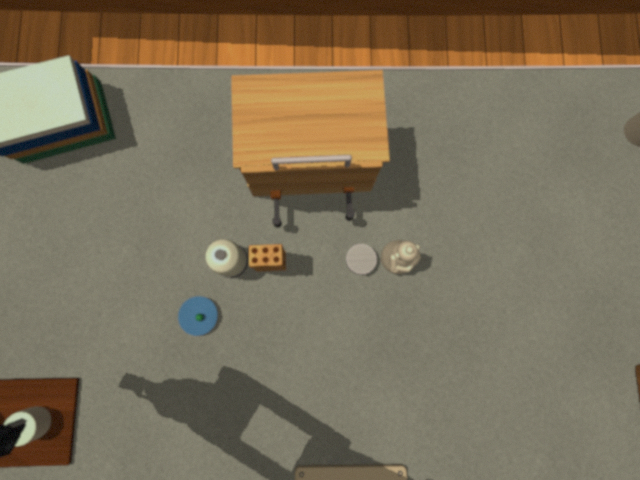

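The scene view shows the holder at (313,298), the lamp at (290,338), the tin at (356,240), the figurine at (372,205) and the saucer at (323,400). In the top view the holder is at (266,257), the lamp at (226,257), the knobs at (277,222) and (350,214), and the rail at (312,161).

```bash
python3 - <<'E'
from h import *
for n in('top','scene'):
    s=load(n); W=cloud(s); z=W[...,2]; x=W[...,0];y=W[...,1]
    def rect(m,lab):
        p=np.stack([x[m],y[m]],-1).astype(np.float32)
        r=cv2.minAreaRect(p); print(n,lab,len(p),np.round(r[0],1),np.round(r[1],1),round(r[2],2),'z',np.median(z[m]).round(1))
        return r
    region=(x>450)&(x<900)&(abs(y-60)<250)
    m=region&(abs(z-210)<5); m=cv2.morphologyEx(m.astype(np.uint8),cv2.MORPH_OPEN,np.ones((5,5)))>0; rect(m,'roof')
    m=region&(z>235); m&=x>550; rect(m,'rail')
    m=region&(abs(z-120)<5)&(x<600); rect(m,'z120')
    for lab,uv in dict(holder=(266,257),lamp=(220,255),tin=(361,259),sauc=(199,316),fig=(405,250),knobL=(277,222),knobR=(350,214),rail=(312,161)).items() if n=='top' else dict(holder=(313,298),knobL=(286,281),knobR=(317,225)).items():
        print(lab,W[uv[1],uv[0]].round(1))
    print(z[5:400:60,5].round(1), 'table', np.nanmedian(z[region&(z<20)]))
for n in('top','scene'):
    s=load(n)
    f=s['frame']
    c=f[60:340,160:440] if n=='top' else f[110:430,150:410]
    cv2.imwrite(f'pics/{n}crop.png',cv2.resize(c,None,fx=2.1 if n=='top' else 1.8,fy=2.1 if n=='top' else 1.8,interpolation=cv2.INTER_CUBIC))
E
```

```text
top roof 13190 [742.9  77.4] [170.8 269.6] 2.73 z 210.2
top rail 550 [647.5  73.2] [ 10.2 128.4] 2.53 z 266.7
top z120 1012 [513.5  68.7] [ 39.8 386.2] 1.34 z 120.0
holder [506.2 158.5 120.6]
lamp [510.7 244.5 117.6]
tin [512.5 -29.2  24.6]
sauc [nan nan nan]
fig [ 517.4 -100.4  128.9]
knobL [583.1 143.2  68.1]
knobR [598.2  -3.8  72.9]
rail [643.8  71.7 264.1]
[-7.315e+02 -0.000e+00  1.144e+02  1.800e+00  3.000e-01 -8.000e-01
 -1.000e-01] table 0.2519149323915144
scene roof 9644 [744.1  76.8] [171.  272.9] 3.16 z 209.0
scene rail 424 [647.   73.9] [ 11.5 127.1] 2.28 z 265.2
scene z120 876 [513.5  70.4] [ 40.8 384.6] 1.43 z 119.7
holder [504.2 168.5 117.6]
knobL [580.9 150.   66.9]
knobR [595.2   1.5  59. ]
[ 134.3   -3.4 -146.9 -319.2 -496.6 -701.3 -742.2] table -0.23010038965480817
```

View pics/topcrop.png

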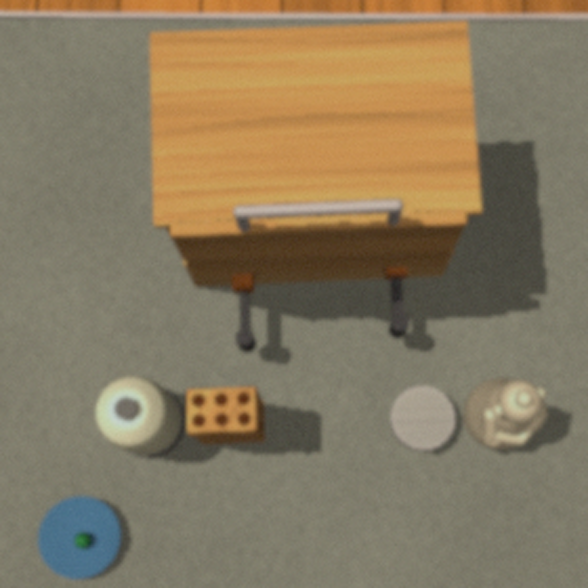

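View pics/scenecrop.png

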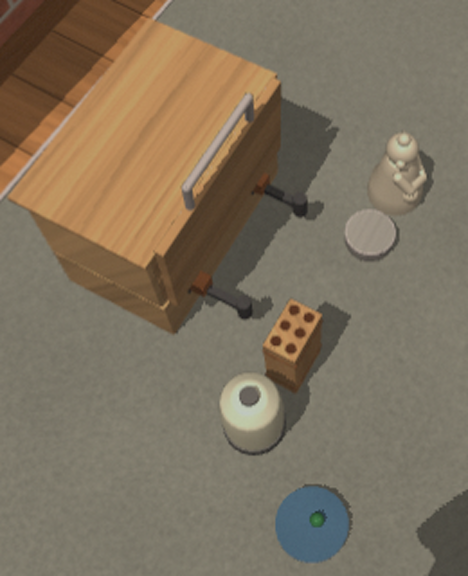

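```bash
python3 - <<'E'
from h import *
for n in('top','scene'):
    s=load(n); W=cloud(s); z=W[...,2]; x=W[...,0];y=W[...,1]
    # roof side edges and back edge by rows
    a=np.deg2rad(2.8); c,sn=np.cos(a),np.sin(a)
    X=c*x+sn*y; Y=-sn*x+c*y   # desk-aligned
    m=(abs(z-210)<6)&(X>600)&(X<900)&(abs(Y-40)<160)
    L=[];B=[];F=[]
    for xb in np.arange(690,815,8):
        k=m&(abs(X-xb)<4)
        L.append((xb,Y[k].min(),Y[k].max()))
    L=np.array(L); pl=np.polyfit(L[:,0],L[:,2],1);pr=np.polyfit(L[:,0],L[:,1],1)
    print(n,'yawcorr from sides',np.rad2deg([pl[0],pr[0]]),'mid Y',L[:,1:].mean(),'width',(L[:,2]-L[:,1]).mean())
    for yb in np.arange(-65,150,10):
        k=m&(abs(Y-yb)<4)
        B.append((yb,X[k].max(),X[k].min()))
    B=np.array(B);pb=np.polyfit(B[:,0],B[:,1],1);print('back X',np.median(B[:,1]),'slope deg',np.rad2deg(pb[0]),'front',np.median(B[:,2]))
    k=(z>8)&(z<60)&(X>610)&(X<720)&(abs(Y-40)<115)
    pf=np.polyfit(Y[k],X[k],1)
    print('base front X',np.percentile(X[k],[5,25,50,75,95]).round(1),'slope',np.rad2deg(pf[0]),k.sum())
    for zz in range(5,230,15):
        k=(abs(z-zz)<7)&(X>610)&(X<700)&(abs(Y-40)<110)
        if k.sum()>20: print(zz,np.median(X[k]).round(1),k.sum(),end='; ')
    k=(z>255)&(X>610)&(X<700)&(abs(Y-40)<70); print('\nrail X',np.median(X[k]),'z max',np.percentile(z[k],95),'Y',Y[k].min(),Y[k].max(), 'slope', np.rad2deg(np.polyfit(Y[k],X[k],1)[0]))
E
```

```text
top yawcorr from sides [-0.31868631 -0.04929157] mid Y 40.85041631843319 width 267.9756469289907
back X 829.638096185229 slope deg 0.3320009577641279 front 646.3924191589961
base front X [617.2 641.9 662.7 663.2 663.7] slope -0.45989572131636347 552
5 637.4 2012; 20 663.0 140; 35 663.0 136; 50 639.5 68; 65 639.2 156; 80 649.9 51; 95 650.6 186; 110 650.1 195; 125 649.6 205; 140 649.1 224; 155 648.7 234; 170 648.1 246; 185 647.6 258; 200 647.2 288; 215 682.2 2326; 
rail X 649.3722454785534 z max 269.3031134702957 Y -22.699566252176535 105.66534770962603 slope 0.2964104289054546
scene yawcorr from sides [ 0.48922852 -0.0130286 ] mid Y 40.967010266257454 width 269.47096051123174
back X 830.8143908228499 slope deg 0.32376308875494453 front 645.942487252574
base front X [616.3 641.7 662.2 662.9 663.9] slope 0.33668864597421655 642
5 638.4 1536; 20 662.6 122; 35 662.7 130; 50 648.2 191; 65 641.8 150; 80 650.9 41; 95 650.5 180; 110 649.8 200; 125 649.5 203; 140 649.0 208; 155 648.5 229; 170 648.0 225; 185 647.6 230; 200 647.4 341; 215 681.0 1530; 
rail X 648.5497002961781 z max 268.03926117670477 Y -21.303978926839157 105.56945460657792 slope 0.5554090749988103
```

```bash
cat >> h.py <<'E'
a=np.deg2rad(2.6); EX=np.array([np.cos(a),np.sin(a)]); EY=np.array([-np.sin(a),np.cos(a)]); O=np.array([660.2,73.3])
def d2w(x,y): return O+EX*x+EY*y
def w2d(p): p=np.asarray(p)[...,:2]-O; return np.stack([p@EX,p@EY],-1)
E
python3 - <<'E'
from h import *
print(np.degrees(sensors.sense()['tcp_rot'][2]) if 0 else '')
for n in('top','scene'):
    s=load(n); W=cloud(s); z=W[...,2]; d=w2d(W)
    def rect(m,lab):
        p=W[m][:,:2].astype(np.float32); r=cv2.minAreaRect(p)
        print(n,lab,m.sum(),'c',np.round(r[0],1),np.round(r[1],1),round(r[2],2),'desk',w2d(np.array(r[0])).round(1),'med',np.median(d[m],0).round(1))
    m=(z>112)&(z<127)&(W[...,0]<560)&(abs(W[...,1]-160)<38); rect(m,'holder')
    m=(z>60)&(z<76)&(d[...,0]<-45)&(d[...,0]>-100)
    for sg in(1,-1): rect(m&(abs(d[...,1]-75*sg)<20),'knob%d'%sg)
    m=(z>30)&(z<76)&(d[...,0]<-20)&(d[...,0]>-100)
    for sg in(1,-1):
        k=m&(abs(d[...,1]-75*sg)<25); print('knob min/max',d[k].min(0).round(1),d[k].max(0).round(1))
    m=(z>8)&(z<60)&(d[...,0]>-12)&(d[...,0]<20)&(abs(d[...,1])<115)
    dd=d[m]; print('base front',np.median(dd[:,0]),np.rad2deg(np.polyfit(dd[:,1],dd[:,0],1)[0]))
E
```

```text
top holder 703 c [511.5 160.1] [39.9 60.9] 1.97 desk [-144.6   93.5] med [-145.    93.9]
top knob1 71 c [595.  144.7] [16.3 32.7] 86.49 desk [-61.9  74.3] med [-69.8  75. ]
top knob-1 71 c [605.   -4.3] [16.4 25.5] 88.26 desk [-58.6 -75. ] med [-62.7 -74.2]
knob min/max [-78.7  65.4] [-20.3  85.1]
knob min/max [-71.2 -83. ] [-20.1 -65.5]
base front 0.03587640435194558 0.15028867518532205
scene holder 664 c [511.3 159.7] [40.8 64.1] 1.43 desk [-144.9   93.1] med [-145.6   95.1]
scene knob1 68 c [589.  144.1] [16.  22.5] 69.4 desk [-67.9  74. ] med [-70.8  76.3]
scene knob-1 60 c [600.9  -4.5] [16.5 17.8] 54.19 desk [-62.8 -75.1] med [-63.5 -73.7]
knob min/max [-78.8  64.4] [-20.1  85.4]
knob min/max [-72.  -83.6] [-20.2 -65.5]
base front -0.42396622270861384 0.19697787142681042
```

```bash
python3 -m pendant '[22,-34,0,-0.0975,70,22,-34,0,-0.0975,70,22,-34,0,-0.0975,70,22,-34,0,-0.0975,70,22,-34,0,-0.0975,70,22,-34,0,-0.0975,70,22,-34,0,-0.0975,70,22,-34,0,-0.0975,70,22,-34,0,-0.0975,70,22,-34,0,-0.0975,70,22,-34,0,-0.0975,70]' 40
```

```text
time: 1.02
tool_pos: [506.4, 152.6, 224.2]
tcp_rot: [-179.5, -0.2, 90.1]
ft_force: [0.8, 0.2, -0.7]
finger_gap: 69.9
```

```bash
python3 -m pendant '[0,0,0,0,70,5,7,0,0.03,70,0,0,0,0,70]'
```

```text
time: 1.27
tool_pos: [514.9, 151.3, 222.8]
tcp_rot: [-179.4, 0.0, 91.0]
ft_force: [0.2, 0.8, -0.4]
finger_gap: 69.9
```

```bash
python3 -m pendant '[-3.5,8.6,-20,0.012,70,0,0,-30,0,70,0,0,-30,0,70,0,0,0,0,70]'
```

```text
time: 1.6
tool_pos: [510.9, 165.9, 142.4]
tcp_rot: [-179.7, -0.1, 92.4]
ft_force: [-1.6, 0.5, -2.0]
finger_gap: 69.9
```

```bash
python3 -m pendant '[0.5,-6,-10,0,70,0,0,0,0,70,0,0,0,0,70]'
```

```text
time: 1.85
tool_pos: [510.1, 162.6, 132.8]
tcp_rot: [-179.6, -0.1, 92.8]
ft_force: [-0.8, 1.0, 0.8]
finger_gap: 70.1
```

```bash
python3 -m pendant '[1,-2.5,-15,-0.01,70,0,0,-20,0,70,0,0,-18,0,70,0,0,0,0,70,0,0,0,0,70]'
```

```text
time: 2.27
tool_pos: [517.2, 162.2, 88.4]
tcp_rot: [179.6, -0.2, 92.3]
ft_force: [-0.3, -0.3, 0.6]
finger_gap: 70.0
```

```bash
python3 -m pendant '[0,0,0,0,70]'; python3 -m pendant '[0,0,0,0,70]';python3 -m pendant '[0,0,0,0,70]'; python3 -m pendant '[0,0,0,0,70]'
```

```text
time: 2.35
tool_pos: [517.8, 162.4, 89.9]
tcp_rot: [179.6, -0.3, 92.3]
ft_force: [0.3, -0.0, 0.1]
finger_gap: 70.2
time: 2.43
tool_pos: [518.8, 162.7, 91.7]
tcp_rot: [179.4, -0.3, 92.4]
ft_force: [-0.5, -0.5, 0.4]
finger_gap: 69.8
time: 2.52
tool_pos: [519.7, 162.9, 93.3]
tcp_rot: [179.3, -0.3, 92.4]
ft_force: [0.5, -0.1, -0.8]
finger_gap: 70.0
time: 2.6
tool_pos: [520.5, 163.0, 94.6]
tcp_rot: [179.2, -0.3, 92.4]
ft_force: [0.8, 0.4, 0.4]
finger_gap: 70.2
```

```bash
for i in 1 2 3; do python3 -m pendant '[-1,0,-2,0,70]' >/dev/null; python3 -c "
from h import *
s=sensors.sense();print(s['tool_pos'].round(1),s['tcp_rot'].round(2),s['joint_pos'].round(2),s['qd'].round(2),s['joint_efforts'].round(1))"; done
```

```text
[520.5 163.3  94. ] [179.06  -0.34  92.36] [ 11.91   4.43 103.32   0.19  71.27   9.49] [ 0.35 -0.6   2.74  0.02 -2.91  0.3 ] [ -0.  -49.9 -46.1   0.    0.1  -0. ]
[519.9 163.4  92.5] [179.    -0.36  92.36] [ 11.93   4.38 103.53   0.19  71.04   9.51] [ 0.22 -0.69  2.43 -0.01 -2.8   0.2 ] [ -0.  -50.6 -46.9   0.   -0.   -0. ]
[519.1 163.4  90.7] [178.96  -0.36  92.36] [ 11.95   4.35 103.78   0.19  70.79   9.54] [ 0.14 -0.45  3.06  0.07 -2.85  0.25] [ -0.  -50.3 -46.6   0.   -0.   -0. ]
```

```bash
cat > st.py <<'E'
from h import *
s=sensors.sense();print(round(s['time'],2),s['tool_pos'].round(1),'rot',s['tcp_rot'].round(2),'F',s['ft_force'].round(1),'gap',round(s['finger_gap'],1),'desk',w2d(s['tool_pos']).round(1),'q',s['joint_pos'].round(0))
E
python3 -m pendant '[-3,-2,-6,0,70,-3,-1.5,-5,0,70]'>/dev/null; python3 st.py; python3 -m pendant '[-1,0,-2,0,70,0,0,0,0,70]' >/dev/null; python3 st.py
```

```text
3.02 [513.3 160.   79.6] rot [178.88  -0.38  92.37] F [ 0.2 -0.7 -0.1] gap 70.1 desk [-142.8   93.3] q [ 12.   4. 105.   0.  69.   9.]
3.18 [510.  159.3  75. ] rot [179.09  -0.34  92.36] F [ 1.3 -0.4  0.1] gap 69.9 desk [-146.2   92.7] q [ 12.   4. 106.   0.  69.   9.]
```

```bash
python3 -m pendant '[0.5,0,0,0,30,0,0,0,0,30,0,0,0,0,30,0,0,0,0,30,0,0,0,0,30,0,0,0,0,30]' 40; python3 st.py
```

```text
time: 3.68
tool_pos: [509.9, 159.1, 74.3]
tcp_rot: [179.2, -0.3, 92.4]
ft_force: [-0.6, -0.2, -1.0]
finger_gap: 39.7
3.68 [509.9 159.1  74.3] rot [179.18  -0.33  92.35] F [-0.6 -0.2 -1. ] gap 39.7 desk [-146.3   92.6] q [ 12.   4. 106.   0.  69.   9.]
```

```bash
python3 -m pendant '[0,0,15,0,30,0,0,25,0,30,0,0,20,0,30,-8,-2,5,0,30,-14,-15,0,0,30,-14,-28,0,0,30]'; python3 -m pendant '[-14,-30,0,0,30,-14,-30,0,0,30,-12,-30,0,0,30,-10,-30,0,0,30,-8,-25,0,0,30,-4,-15,0,0,30]' >/dev/null; python3 st.py
```

```text
time: 4.18
tool_pos: [473.2, 116.3, 141.1]
tcp_rot: [179.3, -0.4, 92.6]
ft_force: [0.8, -1.3, -1.3]
finger_gap: 39.4
4.68 [406.6 -49.5 141.9] rot [179.09  -0.31  92.84] F [-0.5 -0.3 -1.4] gap 39.7 desk [-258.9 -111.2] q [-15. -21. 121.   1.  79. -18.]
```

```bash
python3 -m pendant '[-2,-18,-5,0,30,-1,-10,-15,0,30,0,-3,-20,0,30,0,0,-15,0,30,0,0,-5,0,30]' >/dev/null; python3 st.py;python3 -m pendant '[0,0,0,0,30]' >/dev/null; python3 st.py
```

```text
5.1 [404.2 -87.4  83.4] rot [ 1.7864e+02 -5.0000e-02  9.2470e+01] F [-0.9  1.4 -1.2] gap 39.6 desk [-263.1 -148.9] q [-20. -17. 124.   1.  72. -22.]
5.18 [403.1 -87.2  82.2] rot [ 1.7877e+02 -1.0000e-01  9.2440e+01] F [-0.8  0.5 -1.3] gap 39.8 desk [-264.1 -148.7] q [-20. -17. 124.   1.  72. -22.]
```

```bash
python3 -m pendant '[0,0,-3,0,30,0,0,-2,0,30,0,0,-2,0,30]' >/dev/null; python3 st.py;python3 -m pendant '[0,0,-1,0,30]' >/dev/null; python3 st.py;python3 -m pendant '[0,0,-1,0,30]' >/dev/null; python3 st.py
```

```text
5.43 [404.1 -87.   76.5] rot [ 1.7868e+02 -8.0000e-02  9.2500e+01] F [-0.5  0.4 -1.3] gap 39.5 desk [-263.1 -148.5] q [-20. -16. 125.   1.  71. -22.]
5.52 [404.5 -86.8  75.8] rot [ 1.7864e+02 -6.0000e-02  9.2530e+01] F [-0.3 -0.1 -1.8] gap 39.5 desk [-262.7 -148.4] q [-20. -16. 125.   1.  71. -22.]
5.6 [405.  -86.8  75.3] rot [ 1.7859e+02 -4.0000e-02  9.2550e+01] F [-0.2  0.2 -1.3] gap 39.6 desk [-262.2 -148.4] q [-20. -16. 125.   1.  70. -22.]
```

```bash
for i in 1 2 3; do python3 -m pendant '[-0.3,0,-1.5,0,30]' >/dev/null; python3 st.py;done
```

```text
5.68 [405.3 -86.9  74.4] rot [ 1.7852e+02 -1.0000e-02  9.2570e+01] F [-3.1 -1.3 12.7] gap 39.7 desk [-261.9 -148.5] q [-20. -16. 125.   1.  70. -22.]
5.77 [405.6 -87.2  74.4] rot [1.7848e+02 4.0000e-02 9.2590e+01] F [-8.6  1.6 21.1] gap 39.1 desk [-261.7 -148.8] q [-20. -16. 125.   1.  70. -22.]
5.85 [405.5 -87.3  74.4] rot [1.7849e+02 5.0000e-02 9.2610e+01] F [-7.9  2.9 18.3] gap 40.0 desk [-261.7 -148.9] q [-20. -16. 125.   1.  70. -23.]
```

```bash
python3 -m pendant '[0,0,0.5,0,60,0,0,0,0,60,0,0,0,0,60,0,0,0,0,60]' >/dev/null; python3 st.py;python3 -m pendant '[0,0,10,0,60,0,0,25,0,60,0,0,40,0,60,0,0,40,0,60,0,0,10,0,60]' >/dev/null; python3 st.py
python3 -c "
from h import *
s=snap('top','top1.png')"
```

```text
6.18 [407.1 -87.7  76.7] rot [1.7829e+02 1.2000e-01 9.2630e+01] F [-0.4  1.2 -0.1] gap 60.0 desk [-260.1 -149.3] q [-20. -16. 125.   1.  70. -23.]
6.6 [401.7 -85.7 203.4] rot [ 1.7889e+02 -1.3000e-01  9.2630e+01] F [0.2 0.1 0.9] gap 59.8 desk [-265.5 -147.1] q [-20. -24. 117.   1.  86. -22.]
```

View pics/top1.png

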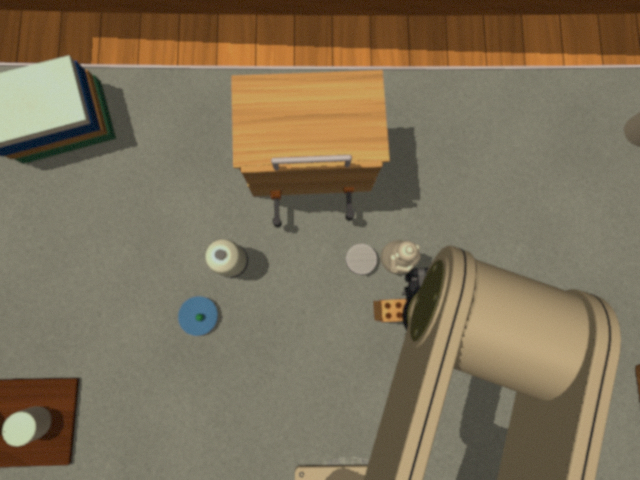

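```bash
python3 -m pendant '[5,2,0,0.12,40,10,6,0,0.12,40,12,6,0,0.12,40,15,6,0,0.12,40,15,6,0,0.12,40,15,6,0,0.12,40,15,6,0,0.12,40,15,6,0,0.12,40,15,6,0,0.12,40,15,6,0,0.12,40,15,6,0,0.12,40,15,6,0,0.12,40]'>/dev/null; python3 st.py; python3 -m pendant '[10,5,0,0.06,40,0,0,0,0,40]'>/dev/null; python3 st.py
```

```text
7.65 [569.4 -15.7 204.8] rot [ 1.7853e+02 -2.0000e-02  1.7818e+02] F [ 1.3 -0.7  0.2] gap 39.8 desk [-94.7 -84.7] q [ -8.   4.  92.   1.  84. -96.]
7.82 [581.3  -9.3 203.5] rot [ 1.7850e+02 -8.0000e-02 -1.7772e+02] F [-0.1 -0.4 -0. ] gap 40.1 desk [-82.6 -78.9] q [ -7.   6.  90.   1.  85. -99.]
```

```bash
python3 -m pendant '[10,2,-10,0.003,40,5,2,-25,0,40,1,0,-30,0,40,0,0,-30,0,40,0,0,-20,0,40]'>/dev/null; python3 st.py; python3 -m pendant '[0,0,-3,0,40]'>/dev/null; python3 st.py
```

```text
8.23 [600.7  -6.   91.2] rot [ 178.62    0.54 -178.08] F [-0.6  0.1 -0.8] gap 40.1 desk [-63.1 -76.5] q [ -6.  13.  94.   2.  73. -99.]
8.32 [597.2  -5.9  83.4] rot [ 1.7857e+02  1.3000e-01 -1.7820e+02] F [-0.7 -0.  -0.8] gap 40.1 desk [-66.5 -76.3] q [ -6.  14.  94.   2.  72. -99.]
```

```bash
python3 -m pendant '[2,1.5,-10,0.01,40,2,0,-12,0.01,40]'>/dev/null; python3 st.py; python3 -m pendant '[0,0,-8,0,40]'>/dev/null; python3 st.py
```

```text
8.48 [601.1  -4.8  61.9] rot [ 1.7858e+02  1.6000e-01 -1.7716e+02] F [-1.1 -0.1 -0. ] gap 40.3 desk [-62.6 -75.3] q [  -6.   16.   94.    2.   70. -100.]
8.57 [601.5  -4.9  53.5] rot [ 178.59    0.2  -177.14] F [ 0.1 -0.4 -0.8] gap 39.7 desk [-62.2 -75.4] q [  -6.   16.   95.    2.   69. -100.]
```

```bash
python3 -m pendant '[-2,0,-7,0,40,-1,0,-5,0,40]'>/dev/null; python3 st.py; python3 -m pendant '[0,0,-2,0,40]'>/dev/null; python3 st.py
```

```text
8.73 [599.1  -5.1  41. ] rot [ 178.61    0.27 -177.17] F [-1.5  0.4 -0.8] gap 39.8 desk [-64.6 -75.5] q [  -6.   17.   95.    2.   68. -100.]
8.82 [598.8  -5.1  38.4] rot [ 178.6     0.25 -177.18] F [-0.2  0.3 -0.7] gap 40.1 desk [-64.9 -75.5] q [  -6.   17.   95.    2.   68. -100.]
```

```bash
python3 -m pendant '[0,0,0,0,10,0,0,0,0,10,0,0,0,0,10,0,0,0,0,10,0,0,0,0,10]' 50 >/dev/null; python3 st.py
```

```text
9.23 [598.8  -3.2  38.9] rot [ 178.49    0.27 -177.15] F [ 0.7  0.6 -4.6] gap 16.6 desk [-64.8 -73.7] q [  -6.   17.   95.    2.   68. -100.]
```

```bash
python3 -m pendant '[-4,-0.2,0,0,10,-5,-0.2,0,0,10,-5,-0.2,0,0,10]' >/dev/null; python3 st.py;python3 -m pendant '[-5,-0.2,0,0,10,-5,-0.2,0,0,10,-5,-0.2,0,0,10]' >/dev/null; python3 st.py;
```

```text
9.48 [585.2  -3.8  38.9] rot [ 178.5     0.39 -177.14] F [ 3.2  2.2 -6.6] gap 16.3 desk [-78.4 -73.6] q [  -6.   15.   98.    2.   67. -100.]
9.73 [568.6  -4.5  39. ] rot [ 178.5     0.43 -177.15] F [ 3.6  2.1 -5.8] gap 16.4 desk [-95.  -73.6] q [  -7.   13.  101.    2.   67. -100.]
```

```bash
python3 -m pendant '[-6,-0.3,0,0,10,-7,-0.3,0,0,10,-7,-0.3,0,0,10,-7,-0.3,0,0,10,-7,-0.3,0,0,10]' >/dev/null; python3 st.py;python3 -m pendant '[-6,-0.3,0,0,10,-5,-0.2,0,0,10,-4,-0.2,0,0,10]' >/dev/null; python3 st.py;
```

```text
10.15 [530.8  -6.2  38.9] rot [ 178.5     0.45 -177.15] F [ 2.9  1.2 -6.1] gap 16.8 desk [-132.8  -73.5] q [  -7.    7.  107.    2.   66. -101.]
10.4 [513.2  -6.9  38.9] rot [ 178.5     0.43 -177.16] F [ 3.4  2.9 -6.9] gap 16.5 desk [-150.5  -73.5] q [  -8.    4.  110.    2.   66. -101.]
```

```bash
python3 -m pendant '[-4,-0.2,0,0,10,-3,-0.2,0,0,10]' >/dev/null; python3 st.py;for i in 1 2 3 4; do python3 -m pendant '[-2.5,-0.1,0,0,10]' >/dev/null; python3 st.py; done
```

```text
10.57 [505.1  -7.3  38.9] rot [ 178.49    0.42 -177.16] F [ 3.7  2.9 -6.3] gap 16.7 desk [-158.6  -73.5] q [  -8.    3.  111.    2.   66. -101.]
10.65 [502.2  -7.4  38.9] rot [ 178.49    0.42 -177.16] F [ 3.4  2.5 -7.1] gap 16.5 desk [-161.5  -73.5] q [  -8.    3.  111.    2.   66. -101.]
10.73 [500.7  -7.5  39.2] rot [ 178.5     0.59 -177.17] F [ 21.5   4.3 -23.7] gap 16.1 desk [-163.   -73.5] q [  -8.    2.  112.    2.   66. -101.]
10.82 [500.8  -7.5  39.3] rot [ 178.51    0.96 -177.2 ] F [ 27.4   5.1 -31.4] gap 16.5 desk [-162.9  -73.5] q [  -8.    2.  112.    2.   65. -101.]
10.9 [501.   -7.5  39.2] rot [ 178.52    1.34 -177.24] F [ 22.5   3.4 -26.7] gap 16.3 desk [-162.7  -73.5] q [  -8.    2.  112.    2.   65. -102.]
```

```bash
python3 -m pendant '[0,0,0,0,40,0,0,0,0,40,0,0,0,0,40,0,0,10,0,40,0,0,25,0,40,0,0,30,0,40]' >/dev/null; python3 st.py; python3 -m pendant '[4,10,10,0,40,12,24,0,0,40,14,25,0,0,40,14,25,0,0,40,14,25,0,0,40,12,20,0,0,40,6,12,0,0,40,0,0,0,0,40]' >/dev/null; python3 st.py
```

```text
11.4 [496.2  -7.5 102.2] rot [ 178.41    0.71 -177.28] F [-0.1 -0.2  0.2] gap 40.0 desk [-167.5  -73.3] q [  -8.   -3.  110.    2.   73. -101.]
12.07 [581.9 141.1 130.1] rot [ 178.48    1.83 -177.55] F [ 0.2 -0.1  0.2] gap 40.2 desk [-75.1  71.2] q [  8.   9.  94.   1.  75. -85.]
```

```bash
python3 -m pendant '[1,2,-10,0,40,1,1,-20,0,40,0,0,-20,0,40]' >/dev/null; python3 st.py; python3 -m pendant '[0,0,-10,0,40]' >/dev/null; python3 st.py
```

```text
12.32 [587.8 145.5  84.8] rot [ 178.45    2.42 -177.45] F [ 0.2  0.  -0.1] gap 39.9 desk [-69.   75.4] q [  8.  12.  96.   1.  69. -85.]
12.4 [586.3 144.9  72.1] rot [ 178.47    2.25 -177.46] F [-0.5  0.5 -0.6] gap 40.1 desk [-70.6  74.9] q [  8.  13.  96.   1.  68. -85.]
```

```bash
python3 -m pendant '[-1,0,-12,0,40,-1,0,-10,0,40]' >/dev/null; python3 st.py; python3 -m pendant '[0,0,-5,0,40,0,0,-1,0,40]' >/dev/null; python3 st.py
```

```text
12.57 [583.2 143.6  47.8] rot [ 178.5     2.16 -177.54] F [-0.3 -0.1 -0.3] gap 39.9 desk [-73.7  73.8] q [  8.  14.  97.   1.  66. -85.]
12.73 [580.8 142.5  38.4] rot [ 178.53    1.9  -177.6 ] F [-0.9 -0.1 -0.1] gap 40.0 desk [-76.2  72.7] q [  8.  15.  98.   1.  65. -85.]
```

```bash
python3 -m pendant '[4,2,0,0,40,1,0.5,0,0,40]' >/dev/null; python3 st.py; python3 -m pendant '[-0.5,0,0,0,10,0,0,0,0,10,0,0,0,0,10,0,0,0,0,10,0,0,0,0,10]' >/dev/null; python3 st.py
```

```text
12.9 [585.9 144.7  38.3] rot [ 178.54    1.87 -177.64] F [ 1.2  0.3 -0. ] gap 39.9 desk [-71.   74.7] q [  8.  16.  97.   1.  65. -85.]
13.32 [586.7 146.4  40. ] rot [ 178.45    2.   -177.57] F [ 1.6  1.  -3.3] gap 16.4 desk [-70.1  76.4] q [  8.  16.  97.   1.  65. -85.]
```

Gripped; pull along the desk's -x (to about desk −160 for the tool).

```bash
python3 -m pendant '[-4,-0.2,0,0,10,-5,-0.2,0,0,10,-6,-0.3,0,0,10,-7,-0.3,0,0,10,-7,-0.3,0,0,10,-7,-0.3,0,0,10]' >/dev/null; python3 st.py;python3 -m pendant '[-7,-0.3,0,0,10,-6,-0.3,0,0,10,-6,-0.3,0,0,10,-5,-0.2,0,0,10]' >/dev/null; python3 st.py;
```

```text
13.82 [549.1 144.7  39.9] rot [ 178.45    2.17 -177.58] F [ 2.7  2.4 -6.3] gap 16.6 desk [-107.8   76.4] q [  9.  10. 103.   1.  64. -84.]
14.15 [521.3 143.5  40. ] rot [ 178.44    2.16 -177.57] F [ 3.3  2.9 -6. ] gap 16.6 desk [-135.5   76.5] q [  9.   6. 107.   1.  64. -84.]
```

```bash
python3 -m pendant '[-6,-0.3,0,0,10,-6,-0.3,0,0,10,-4,-0.2,0,0,10]' >/dev/null; python3 st.py;for i in 1 2 3 4 5; do python3 -m pendant '[-2.5,-0.1,0,0,10]' >/dev/null; python3 st.py; done
```

```text
14.4 [503.3 142.7  40. ] rot [ 178.43    2.16 -177.56] F [ 2.3  3.  -7.4] gap 16.6 desk [-153.6   76.5] q [  9.   4. 110.   1.  64. -84.]
14.48 [500.1 142.6  40. ] rot [ 178.44    2.15 -177.56] F [ 2.9  2.1 -6.1] gap 16.5 desk [-156.8   76.5] q [  9.   3. 111.   1.  64. -84.]
14.57 [497.2 142.5  40. ] rot [ 178.44    2.14 -177.56] F [ 2.4  3.2 -6.3] gap 16.8 desk [-159.7   76.5] q [  9.   3. 111.   1.  64. -84.]
14.65 [495.8 142.4  40.3] rot [ 178.43    2.32 -177.57] F [ 21.2   5.  -24.1] gap 16.2 desk [-161.1   76.5] q [  9.   3. 112.   1.  63. -84.]
14.73 [495.8 142.4  40.4] rot [ 178.41    2.69 -177.6 ] F [ 27.1   5.2 -31.8] gap 16.3 desk [-161.    76.5] q [  9.   2. 112.   1.  63. -84.]
14.82 [496.  142.4  40.3] rot [ 178.38    3.05 -177.63] F [ 23.3   4.9 -27. ] gap 16.6 desk [-160.9   76.5] q [  9.   2. 112.   1.  63. -84.]
```

```bash
python3 -m pendant '[0,0,0,0,40,0,0,0,0,40,0,0,0,0,40,0,0,10,0,40,0,0,25,0,40,0,0,35,0,40,0,0,35,-0.05,40,0,0,35,-0.12,40]' >/dev/null; python3 st.py; python3 -m pendant '[0,0,35,-0.12,40,0,0,35,-0.12,40,0,-5,35,-0.12,40,0,-8,20,-0.12,30,5,-8,10,-0.12,30,10,-8,0,-0.12,30,10,-8,0,-0.12,30,10,-8,0,-0.12,30,10,-8,0,-0.12,30,10,-8,0,-0.12,30,10,-8,0,-0.12,30,10,-4,0,-0.12,30]' >/dev/null; python3 st.py
python3 -c "
from h import *
s=snap('top','top2.png'); s=snap('scene','scene2.png')"
```

```text
15.48 [488.4 140.3 180. ] rot [178.52   2.08 172.53] F [ 1.  -0.5  0.2] gap 39.6 desk [-168.6   74.7] q [ 10.  -8. 106.   1.  79. -73.]
16.48 [563.8  64.9 355. ] rot [176.85   2.94  86.43] F [0.4 0.5 1.4] gap 30.0 desk [-96.7  -4. ] q [ 4. -1. 81. -3. 97.  7.]
```

View pics/scene2.png

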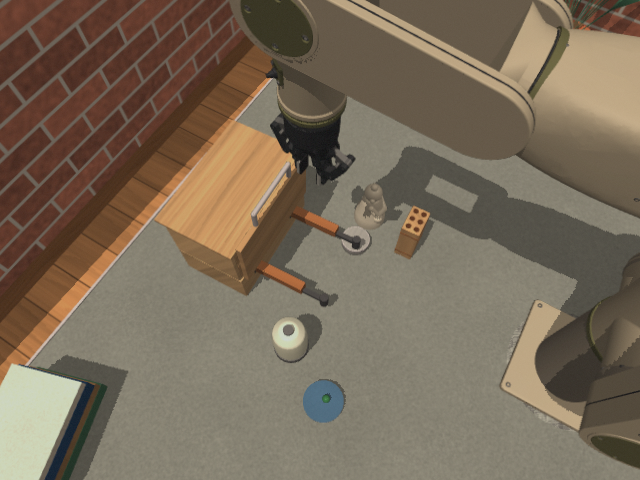

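View pics/top2.png

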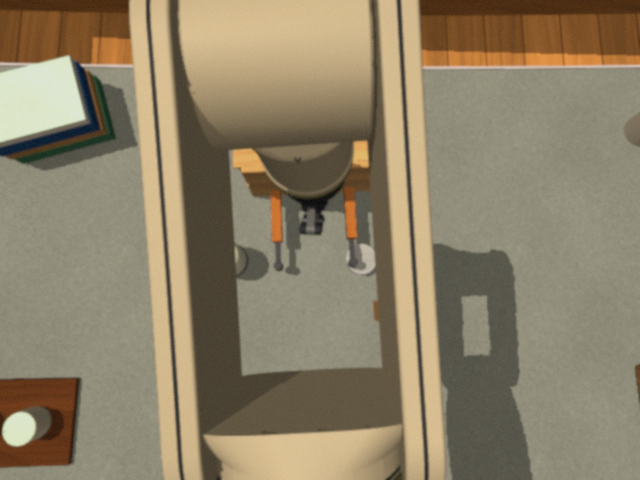

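```bash
python3 -m pendant '[10,1,-10,0.03,30,15,1,-15,0.04,30,18,1,-15,0.03,30,18,1,-10,0,30,12,1,-5,0,30]' >/dev/null; python3 st.py; python3 -m pendant '[0,0,0,0,30]' >/dev/null; python3 st.py
python3 - <<'E'
from h import *
s=load('scene'); W=cloud(s); d=w2d(W); z=W[...,2]
for sg in (1,-1):
    k=(abs(d[...,1]-75*sg)<20)&(z>45)&(z<76)&(d[...,0]<-60)&(d[...,0]>-190)
    print(sg,d[k][:,0].min().round(1))
E
```

```text
17.0 [636.7  71.9 305.6] rot [176.52   2.88  93.91] F [ 0.4 -0.  -0.5] gap 30.0 desk [-23.5  -0.4] q [ 3. 10. 75. -3. 92. -1.]
17.08 [636.7  72.2 304. ] rot [176.67   2.87  94.17] F [ 0.7 -0.   0. ] gap 30.1 desk [-23.5  -0. ] q [ 3. 10. 75. -3. 92. -1.]
1 -169.1
-1 -169.4
```

```bash
python3 -m pendant '[7,0,-5,-0.02,30,4,0,-12,-0.01,30,1,0,-12,0,30]' >/dev/null; python3 st.py; python3 -m pendant '[0,0,-8,0,30]' >/dev/null; python3 st.py
```

```text
17.33 [649.4  73.1 278.6] rot [176.37   2.85  92.66] F [-0.3 -0.4  0.2] gap 29.8 desk [-10.8   0.3] q [ 4. 12. 76. -3. 89.  1.]
17.42 [648.9  73.2 269.1] rot [176.42   2.85  92.7 ] F [-0.1 -0.1  0.1] gap 29.9 desk [-11.3   0.4] q [ 4. 12. 77. -3. 88.  1.]
```

```bash
python3 -m pendant '[-0.5,0,-10,0,30,0,0,-6,0,30]' >/dev/null; python3 st.py; python3 -m pendant '[0,0,-3,0,30]' >/dev/null; python3 st.py
python3 -c "
from h import *
s=snap('scene','scene3.png'); cv2.imwrite('pics/scene3c.png',cv2.resize(s['frame'][100:300,150:400],None,fx=3,fy=3))"
```

```text
17.58 [647.3  73.3 250.5] rot [176.51   2.85  92.76] F [0.3 1.6 0.4] gap 30.0 desk [-12.9   0.6] q [ 4. 12. 79. -3. 86.  1.]
17.67 [646.4  73.3 245.8] rot [176.61   2.85  92.78] F [-0.1  0.3 -1. ] gap 29.7 desk [-13.7   0.6] q [ 4. 12. 79. -3. 86.  1.]
```

View pics/scene3c.png

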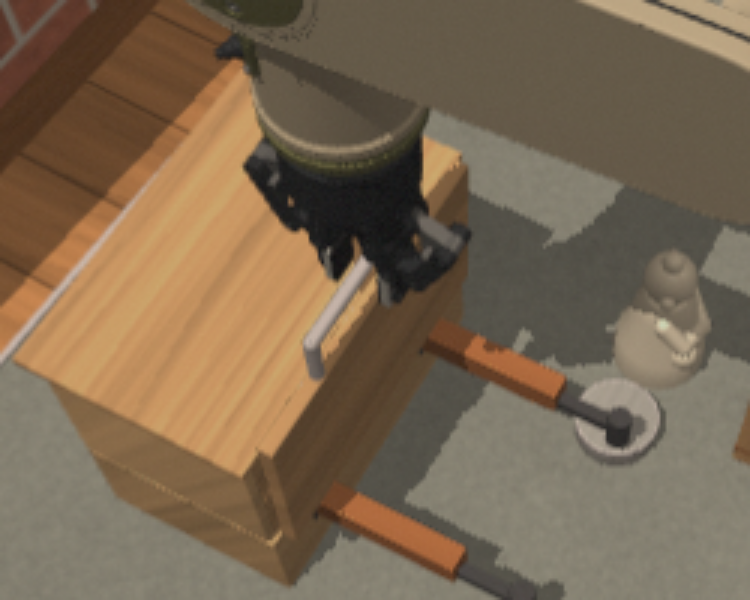

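The jaws straddle the rail (crop (350,275)); both supports are out. Closing.

```bash
python3 -m pendant '[0,0,0,0,2,0,0,0,0,2,0,0,0,0,2,0,0,0,0,2]' 30 >/dev/null; python3 st.py
```

```text
18.05 [645.6  73.2 244.8] rot [176.72   2.84  92.79] F [ 1.1 -0.1 -3.8] gap 8.9 desk [-14.6   0.6] q [ 4. 12. 79. -3. 86.  1.]
```

```bash
cat > arc.py <<'E'
from h import *
import sys
n=int(sys.argv[1]); dth=float(sys.argv[2])
s=sensors.sense(); d=w2d(s['tool_pos']); z=s['tool_pos'][2]
f=lambda t:np.array([-178*np.sin(t)-6*np.cos(t)-0.6, 85+178*np.cos(t)-6*np.sin(t)-17.8])
# angle from hinge
p=np.array([d[0]+0.6,z+17.8-85]); th=np.arctan2(-p[0],p[1])-np.arctan2(6,178); r=np.hypot(*p)
print(round(s['time'],2),'theta',round(th,3),'r err',round(r-np.hypot(178,6),1),'F',s['ft_force'].round(1),'rot',s['tcp_rot'].round(1),'gap',round(s['finger_gap'],1),'desk y',d[1].round(1),'z',z.round(1))
prev=np.array([d[0],z])
for i in range(n):
    t=min(th+dth*(i+1),np.pi/2); q=f(t); dd=q-prev; prev=q
    print(round(t,3),(EX*dd[0]).round(1),dd[1].round(1))
E
python3 arc.py 5 0.04
```

```text
18.05 theta 0.045 r err 0.0 F [ 1.1 -0.1 -3.8] rot [176.7   2.8  92.8] gap 8.9 desk y 0.6 z 244.8
0.085 [-7.1 -0.3] -0.7
0.125 [-7.  -0.3] -1.0
0.165 [-7.  -0.3] -1.3
0.205 [-6.9 -0.3] -1.5
0.245 [-6.9 -0.3] -1.8
```

```bash
python3 -m pendant '[-4,-0.2,-0.5,0,2,-6,-0.3,-0.8,0,2,-7,-0.3,-1.2,0,2,-7,-0.3,-1.4,0,2,-7,-0.3,-1.7,0,2]' >/dev/null;python3 arc.py 5 0.04
```

```text
18.47 theta 0.224 r err 0.6 F [ 2.  -0.3 -5.1] rot [176.5   2.8  92.8] gap 8.7 desk y 0.6 z 240.0
0.264 [-6.7 -0.3] -2.6
0.304 [-6.8 -0.3] -2.2
0.344 [-6.7 -0.3] -2.5
0.384 [-6.6 -0.3] -2.8
0.424 [-6.4 -0.3] -3.0
```

```bash
python3 -m pendant '[-6.7,-0.3,-2.2,0,2,-6.8,-0.3,-2.2,0,2,-6.7,-0.3,-2.5,0,2,-6.6,-0.3,-2.8,0,2]' >/dev/null;python3 arc.py 5 0.04
```

```text
18.8 theta 0.402 r err 1.4 F [ 2.3  0.3 -3. ] rot [176.4   2.8  92.8] gap 8.9 desk y 0.7 z 229.9
0.442 [-5.8 -0.3] -4.4
0.482 [-6.3 -0.3] -3.4
0.522 [-6.1 -0.3] -3.6
0.562 [-6.  -0.3] -3.9
0.602 [-5.8 -0.3] -4.1
```

```bash
python3 -m pendant '[-6,-0.3,-4,0,2,-6.3,-0.3,-3.6,0,2,-6.1,-0.3,-3.8,0,2,-6,-0.3,-4,0,2]' >/dev/null;python3 arc.py 5 0.04
```

```text
19.13 theta 0.576 r err 1.7 F [ 3.4  0.5 -3.6] rot [176.2   2.8  92.8] gap 8.8 desk y 0.7 z 214.5
0.616 [-4.8 -0.2] -5.6
0.656 [-5.6 -0.3] -4.4
0.696 [-5.4 -0.2] -4.6
0.736 [-5.2 -0.2] -4.9
0.776 [-5.  -0.2] -5.1
```

```bash
python3 -m pendant '[-5,-0.2,-5,0,2,-5.6,-0.3,-4.7,0,2,-5.4,-0.2,-4.9,0,2,-5.2,-0.2,-5.1,0,2]' >/dev/null;python3 arc.py 5 0.04
```

```text
19.47 theta 0.748 r err 1.7 F [-1.9  0.3  3.4] rot [176.1   2.8  92.8] gap 8.7 desk y 0.8 z 194.8
0.788 [-3.8 -0.2] -6.3
0.828 [-4.7 -0.2] -5.3
0.868 [-4.5 -0.2] -5.5
0.908 [-4.3 -0.2] -5.7
0.948 [-4.1 -0.2] -5.8
```

```bash
python3 -m pendant '[-4.3,-0.2,-5.7,0,2,-4.7,-0.2,-5.5,0,2,-4.5,-0.2,-5.7,0,2,-4.3,-0.2,-5.8,0,2]' >/dev/null;python3 arc.py 5 0.04
```

```text
19.8 theta 0.925 r err 1.2 F [ 2.9  0.  -1.3] rot [176.1   2.8  92.8] gap 8.6 desk y 0.8 z 170.3
0.965 [-3.  -0.1] -6.6
1.005 [-3.7 -0.2] -6.1
1.045 [-3.5 -0.2] -6.2
1.085 [-3.2 -0.1] -6.3
1.125 [-3.  -0.1] -6.5
```

```bash
python3 -m pendant '[-3.3,-0.1,-6.3,0,2,-3.7,-0.2,-6.2,0,2,-3.5,-0.2,-6.3,0,2,-3.2,-0.1,-6.4,0,2]' >/dev/null;python3 arc.py 5 0.04
```

```text
20.13 theta 1.107 r err 1.0 F [ 2.4 -0.3 -1.5] rot [176.2   2.8  92.8] gap 8.7 desk y 0.8 z 141.8
1.147 [-1.9 -0.1] -7.0
1.187 [-2.6 -0.1] -6.6
1.227 [-2.3 -0.1] -6.7
1.267 [-2.  -0.1] -6.8
1.307 [-1.8 -0.1] -6.9
```

```bash
python3 -m pendant '[-2.2,-0.1,-6.6,0,2,-2.5,-0.1,-6.6,0,2,-2.3,-0.1,-6.7,0,2,-2,-0.1,-6.5,0,2]' >/dev/null;python3 arc.py 6 0.04
```

```text
20.47 theta 1.282 r err 0.7 F [ 3.5  0.6 -0.1] rot [176.2   2.8  92.8] gap 8.8 desk y 0.8 z 112.2
1.322 [-1. -0.] -7.1
1.362 [-1.4 -0.1] -7.0
1.402 [-1.1 -0. ] -7.0
1.442 [-0.8 -0. ] -7.1
1.482 [-0.5 -0. ] -7.1
1.522 [-0.2 -0. ] -7.1
```

Slowing for the landing.

```bash
python3 -m pendant '[-1.2,0,-6,0,2,-1.2,0,-6,0,2,-1,0,-6,0,2,-0.7,0,-5,0,2,-0.5,0,-5,0,2]' >/dev/null;python3 arc.py 1 0.02;python3 -m pendant '[-0.3,0,-3,0,2,-0.2,0,-3,0,2]' >/dev/null;python3 arc.py 1 0.02
```

```text
20.88 theta 1.46 r err 0.2 F [2.2 0.4 0.1] rot [176.2   2.8  92.8] gap 8.5 desk y 0.8 z 81.0
1.48 [0. 0.] -3.6
21.05 theta 1.499 r err 0.2 F [1.5 0.3 0.4] rot [176.1   2.8  92.8] gap 9.0 desk y 0.8 z 74.1
1.519 [0.1 0. ] -3.6
```

```bash
python3 -m pendant '[0,0,-3,0,2,0,0,-2.5,0,2]' >/dev/null;python3 arc.py 1 0.02;for i in 1 2 3 4; do python3 -m pendant '[0,0,-2,0,2]' >/dev/null;python3 arc.py 0 0.02; done
```

```text
21.22 theta 1.533 r err 0.1 F [ 0.8  0.2 -0.3] rot [176.2   2.8  92.8] gap 8.6 desk y 0.8 z 68.0
1.553 [0.1 0. ] -3.6
21.3 theta 1.545 r err 0.1 F [ 0.8 -0.1 -0.1] rot [176.2   2.8  92.8] gap 8.5 desk y 0.8 z 65.8
21.38 theta 1.556 r err -0.0 F [-4.2  0.2 15.9] rot [176.1   2.8  92.8] gap 8.6 desk y 0.8 z 63.8
21.47 theta 1.56 r err -0.2 F [-15.9  -0.1  33.4] rot [176.2   2.9  92.8] gap 8.8 desk y 0.8 z 63.2
21.55 theta 1.56 r err -0.1 F [-17.9   0.2  30.7] rot [176.2   2.9  92.8] gap 9.0 desk y 0.8 z 63.2
```

```bash
python3 -m pendant '[0,0,0.5,0,24,0,0,0,0,24,0,0,0,0,24]' >/dev/null;python3 st.py; python3 -m pendant '[0,0,6,0,24,0,0,12,0,24,0,0,25,0,24,0,0,40,0,24,0,0,40,0,24,0,0,40,0,24,0,0,35,0,24]' >/dev/null; python3 st.py
```

```text
21.8 [481.7  66.1  64.6] rot [176.24   2.88  92.78] F [ 0.   0.2 -1. ] gap 24.1 desk [-178.6    0.9] q [  4.  -5. 116.  -3.  65.   2.]
22.38 [469.8  65.3 257.9] rot [177.76   2.89  92.86] F [ 1.8  0.2 -0.5] gap 24.3 desk [-190.6    0.6] q [  4. -15. 104.  -3.  89.   1.]
```

```bash
python3 -c "
from h import *
s=snap('scene','scene4.png'); W=cloud(s); z=W[...,2]; d=w2d(W)
m=(z>114)&(z<125)&(abs(W[...,0]-405)<50)&(abs(W[...,1]+87)<50)
p=W[m][:,:2].astype(np.float32); print(cv2.minAreaRect(p),m.sum(),np.median(p,0))
k=(abs(d[...,1])<70)&(d[...,0]>-135)&(d[...,0]<-10)&(z>60)&(z<110)
A=np.c_[d[k],np.ones(k.sum())]; print(np.linalg.lstsq(A,z[k],rcond=None)[0],np.median(z[k]),k.sum())"
```

```text
((407.6382141113281, -85.73275756835938), (40.1978759765625, 63.47798538208008), 1.5843288898468018) 503 [407.39047 -83.33367]
[-6.75535987e-04  5.94001807e-04  8.47375225e+01] 84.7611291380158 3599
```

View pics/scene4.png

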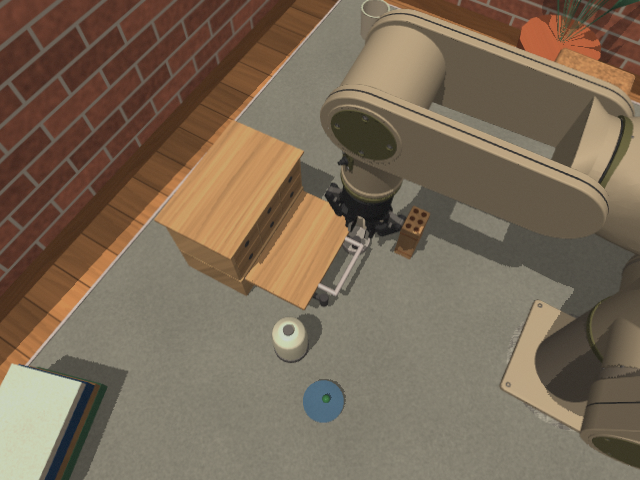

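```bash
python3 -m pendant '[-5,-10,0,0,40,-10,-20,0,0,60,-10,-25,0,0,80,-10,-25,0,0,80,-10,-25,0,0,80,-8,-22,0,0,80,-4,-12,0,0,80,0,0,0,0,80]' >/dev/null; python3 st.py; python3 -m pendant '[0,0,20,0,80,0,0,40,0,80,0,0,40,0,80]' >/dev/null; python3 st.py;  python3 -m pendant '[0,0,0,0,80]' >/dev/null; python3 st.py;  python3 -m pendant '[0,0,0,0,80]' >/dev/null; python3 st.py
```

```text
23.1 [415.3 -77.3 273.6] rot [176.44   2.93  93.08] F [-0.4  0.5  0.2] gap 80.2 desk [-251.4 -139.3] q [-16. -26. 111.  -2.  91. -19.]
23.35 [410.3 -76.3 365.2] rot [177.42   2.54  92.92] F [ 1.1 -0.3  0.5] gap 80.0 desk [-256.4 -138.1] q [-16. -25. 101.  -2. 101. -20.]
23.43 [412.1 -76.3 372.8] rot [176.9    2.71  92.89] F [ 1.8 -0.5  1.2] gap 80.4 desk [-254.6 -138.2] q [-16. -25. 100.  -2. 101. -19.]
23.52 [412.7 -75.9 374. ] rot [176.8    2.73  92.89] F [-0.9  0.5 -0.2] gap 79.7 desk [-254.  -137.9] q [-16. -25. 100.  -2. 101. -19.]
```

```bash
python3 -m pendant '[0,0,-4,0,80,0,0,-8,0,80,0,0,-14,0,80,0,0,-20,0,80,0,0,-28,0,80,0,0,-36,0,80]' >/dev/null; python3 st.py; for i in 1 2 3; do python3 -m pendant '[0,0,0,0,80]' >/dev/null; python3 st.py;done
```

```text
24.02 [415.  -74.4 261.8] rot [176.32   2.85  93.  ] F [0.7 0.3 0.6] gap 80.1 desk [-251.7 -136.4] q [-16. -27. 113.  -2.  90. -19.]
24.1 [410.1 -72.7 251.2] rot [177.14   2.56  93.05] F [-1.8  0.2 -2. ] gap 80.0 desk [-256.4 -134.5] q [-16. -26. 113.  -1.  89. -19.]
24.18 [408.9 -72.1 249.4] rot [177.34   2.49  93.08] F [ 0.1 -0.8  1.6] gap 80.4 desk [-257.7 -133.9] q [-16. -26. 114.  -1.  89. -19.]
24.27 [408.  -71.8 248.5] rot [177.5    2.43  93.09] F [-0.8  0.  -0.3] gap 80.0 desk [-258.5 -133.5] q [-16. -26. 114.  -1.  89. -19.]
```

```bash
python3 -m pendant '[0,-2,41,0,80,0,-2,41,0,80,0,-2,30,0,80,0,-2,20,0,80,0,-2,12,0,80,0,-1,7,0,80,0,0,4,0,80,0,0,2,0,80]' >/dev/null; python3 st.py;  python3 -m pendant '[0,0,-4,0,80,0,0,-8,0,80,0,0,-13,0,80,0,0,-19,0,80,0,0,-26,0,80,0,0,-33,0,80,0,0,-40,0,80,0,0,0,0,80,0,0,0,0,80]' >/dev/null; python3 st.py
```

```text
24.93 [405.9 -82.1 424. ] rot [176.97   2.63  93.1 ] F [0.4 0.1 0.3] gap 80.0 desk [-261.1 -143.7] q [-17. -24.  94.  -1. 106. -21.]
25.68 [401.1 -79.8 267.5] rot [177.37   2.47  93.17] F [-0.1 -0.   1.3] gap 80.2 desk [-265.8 -141.2] q [-17. -28. 113.  -1.  92. -21.]
```

```bash
python3 -m pendant '[0,0,0,0.08,80,0,0,0,0.12,80,0,0,0,0.12,80,0,0,0,0.12,80,0,0,0,0.12,80,0,0,0,0.12,80,0,0,0,0.12,80,0,0,0,0.12,80,0,0,0,0.12,80,0,0,0,0.12,80,0,0,0,0.12,80,0,0,0,0.12,80]' >/dev/null; python3 st.py;  python3 -m pendant '[1,-1,0,0.12,80,1,-1,0,0.05,80,0,0,0,0,80]' >/dev/null; python3 st.py
```

```text
26.68 [412.4 -83.2 302.7] rot [177.01   4.55 176.4 ] F [ 0.4 -0.5 -0.4] gap 80.2 desk [-254.7 -145.1] q [ -22.  -26.  108.    4.   95. -108.]
26.93 [417.9 -86.9 313.1] rot [ 177.36    5.19 -172.96] F [ 0.5 -0.1  0.7] gap 79.9 desk [-249.3 -149.1] q [ -23.  -25.  106.    5.   96. -119.]
```

```bash
python3 -m pendant '[-1,0,-4,-0.02,80,-1,0,-8,-0.02,80,-2,0,-13,-0.02,80,-2,0,-19,-0.02,80,-2,0,-26,0,80,-1,0,-33,0,80,0,0,0,0,80,0,0,0,0,80]' >/dev/null; python3 st.py;python3 -m pendant '[0,0,0,0,80]' >/dev/null; python3 st.py
```

```text
27.6 [411.  -87.7 214.6] rot [ 177.72    5.92 -179.04] F [-0.8 -0.   0.6] gap 80.1 desk [-256.2 -149.5] q [ -23.  -27.  118.    5.   85. -114.]
27.68 [410.7 -87.5 215. ] rot [ 177.7     5.88 -179.12] F [ 0.2  0.4 -0.6] gap 80.1 desk [-256.5 -149.3] q [ -23.  -27.  118.    4.   85. -114.]
```

```bash
python3 -m pendant '[0,1,-6,0.01,80,0,1,-10,0.01,80,0,0,-10,0,80,0,0,-10,0,80]' >/dev/null; python3 st.py;python3 -m pendant '[0,0,-10,0,80,0,0,-10,0,80,0,0,-10,0,80]' >/dev/null; python3 st.py
```

```text
28.02 [415.3 -86.9 185.1] rot [ 178.      6.57 -177.9 ] F [-0.1  0.2  0.1] gap 79.7 desk [-251.9 -149. ] q [ -23.  -26.  120.    5.   81. -115.]
28.27 [415.5 -87.  152.2] rot [ 178.02    6.61 -177.91] F [ 0.3 -0.8 -0.6] gap 80.1 desk [-251.7 -149.1] q [ -23.  -25.  123.    5.   77. -116.]
```

```bash
python3 -m pendant '[-2,0.5,-10,0,80,-2,0.5,-10,0,80,-1,0,-10,0,80,0,0,-10,0,80]' >/dev/null; python3 st.py;python3 -m pendant '[0,0,-10,0,80,0,0,-8,0,80,0,0,-5,0,80,0,0,0,0,80]' >/dev/null; python3 st.py
```

```text
28.6 [409.  -85.5 106.6] rot [ 177.96    6.48 -177.93] F [0.4 0.1 0.5] gap 80.3 desk [-258.2 -147.3] q [ -23.  -23.  127.    5.   72. -116.]
28.93 [406.9 -84.8  77.8] rot [ 177.86    6.25 -177.95] F [-0.5  0.8 -0.2] gap 80.1 desk [-260.2 -146.5] q [ -23.  -21.  128.    5.   68. -117.]
```

```bash
python3 -m pendant '[2,-0.5,0,0,80,0,0,0,0,80]' >/dev/null; python3 st.py;python3 -m pendant '[0,0,0,0,50,0,0,0,0,50,0,0,0,0,50,0,0,0,0,50,0,0,0,0,50]' 40 >/dev/null; python3 st.py
python3 -c "
from h import *
s=snap('scene','scene5.png'); cv2.imwrite('pics/scene5c.png',cv2.resize(s['frame'][130:330,280:530],None,fx=3,fy=3))"
```

```text
29.1 [409.1 -85.4  77.7] rot [ 177.85    6.23 -177.95] F [-0.7  0.5 -0.8] gap 80.2 desk [-258.  -147.1] q [ -23.  -21.  128.    5.   68. -117.]
29.52 [411.2 -86.3  80.3] rot [ 177.97    6.46 -177.93] F [-0.1  0.  -1.3] gap 61.6 desk [-255.9 -148.1] q [ -23.  -21.  128.    5.   68. -117.]
```

View pics/scene5c.png

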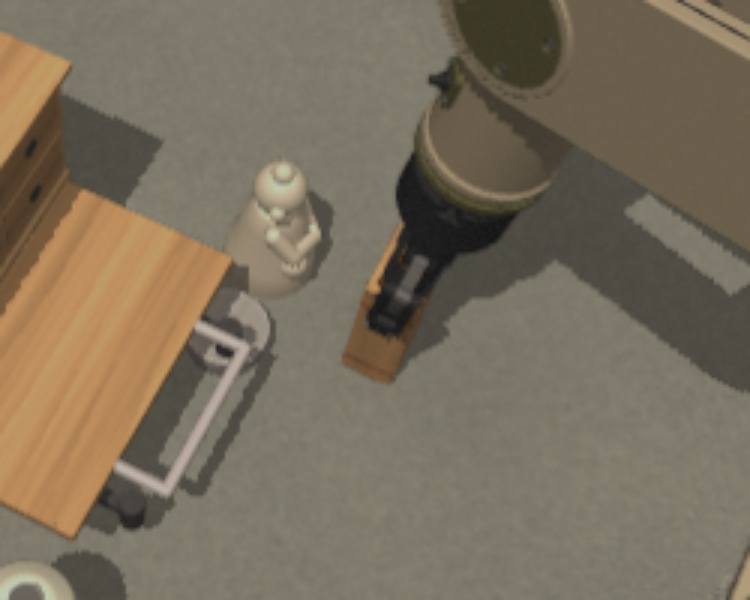

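```bash
python3 -m pendant '[0,0,6,0,50,0,0,12,0,50,0,0,20,0,50,0,0,25,0,50,0,0,25,0,50,0,0,25,0,50,0,0,20,0,50,0,0,12,0,50,0,0,6,0,50]' >/dev/null; python3 st.py
```

```text
30.32 [405.8 -84.1 237. ] rot [ 177.77    6.01 -177.95] F [-0.3  0.5 -1.4] gap 62.1 desk [-261.2 -145.7] q [ -23.  -29.  117.    5.   87. -115.]
```

```bash
python3 -m pendant '[4,3,0,0,50,8,6,0,0,50,12,10,0,0,50,16,12.5,0,0,50,18,14.5,0,0,50,18,14.5,0,0,50,18,14.5,0,0,50,18,14.5,0,0,50,18,14.5,0,0,50,18,14.5,0,0,50]' >/dev/null; python3 st.py; python3 -m pendant '[16,13,0,0,50,12,9,0,0,50,8,6,0,0,50,4,3,0,0,50,2,1,0,0,50]' >/dev/null; python3 st.py
```

```text
31.15 [558.   43.8 226. ] rot [ 177.71    5.38 -178.27] F [-0.6 -0.2 -1. ] gap 61.6 desk [-103.4  -24.9] q [ -3.  -4.  98.   3.  81. -95.]
31.57 [601.5  86.1 213.4] rot [ 177.58    4.54 -177.98] F [-0.6 -0.  -1.5] gap 61.2 desk [-58.1  15.4] q [  2.   5.  90.   2.  81. -91.]
```

```bash
python3 -m pendant '[3,-2,-6,0,50,5,-3,-10,0,50,6,-3,-10,0,50,5,-2,-5,0,50,3,0,-2,0,50,0,0,0,0,50]' >/dev/null; python3 st.py
python3 -c "
from h import *
s=snap('scene','scene6.png'); cv2.imwrite('pics/scene6c.png',cv2.resize(s['frame'][120:320,150:400],None,fx=3,fy=3)); s=snap('top','top6.png');cv2.imwrite('pics/top6c.png',cv2.resize(s['frame'][60:260,200:450],None,fx=3,fy=3))"
```

```text
32.07 [623.1  73.9 172.5] rot [ 177.6     4.2  -178.05] F [ 0.2 -0.2 -1.8] gap 61.6 desk [-37.1   2.3] q [  1.   9.  89.   3.  77. -92.]
```

View pics/scene6c.png

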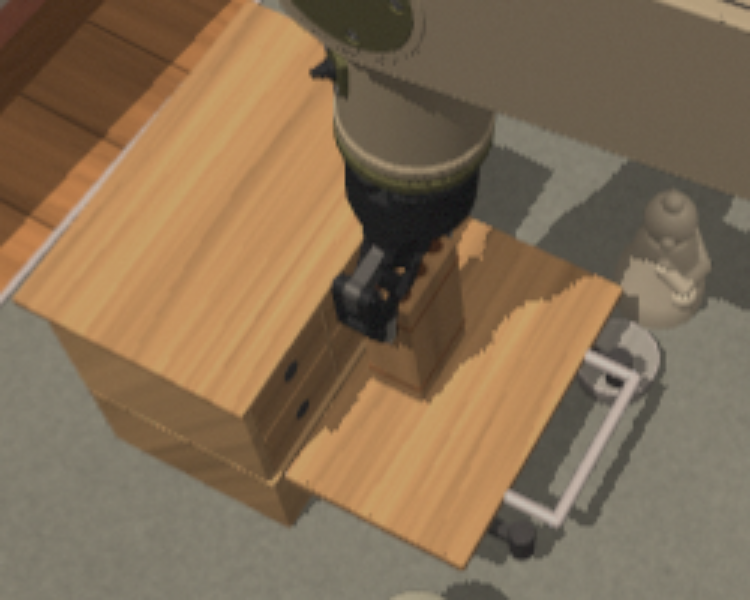

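View pics/top6c.png

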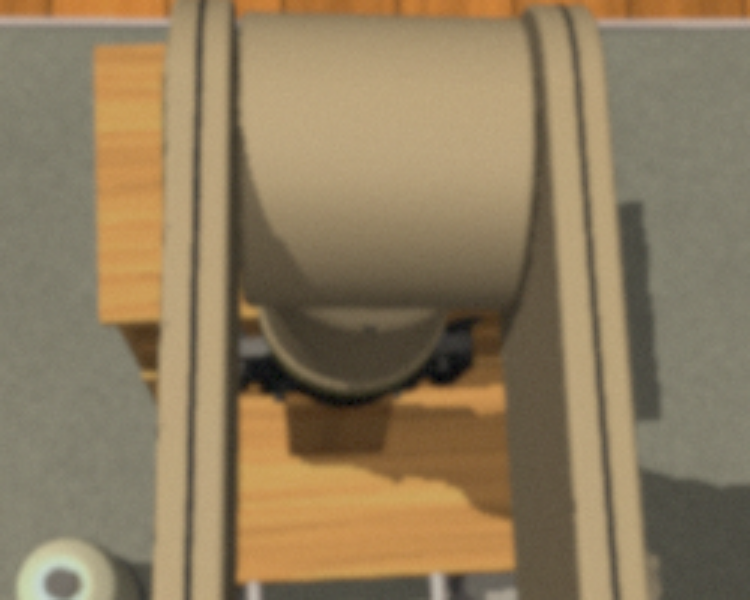

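```bash
cat > face.py <<'E'
from h import *
for n in('scene','top'):
    s=load(n); W=cloud(s); d=w2d(W); z=W[...,2]
    k=(abs(d[...,1]-2)<26)&(z>98)&(z<150)&(d[...,0]<-15)&(d[...,0]>-90)
    A=np.c_[d[k][:,1],z[k]-90,np.ones(k.sum())]; x=d[k][:,0]
    w=np.ones(len(x),bool)
    for _ in range(6):
        c=np.linalg.lstsq(A[w],x[w],rcond=None)[0]; r=x-A@c; w=abs(r)<3
    print(n,k.sum(),w.sum(),'yaw deg',np.rad2deg(c[0]).round(2),'tilt deg(dx/dz)',np.rad2deg(c[1]).round(2),'x at z=90',c[2].round(1), 'y range',np.percentile(d[k][:,1],[1,99]).round(1))
    k=(d[...,1]>-60)&(d[...,1]<60)&(z>90)&(z<130)&(d[...,0]<-10)&(d[...,0]>-90); print(' all y',d[k][:,1].min().round(1),d[k][:,1].max().round(1),'zmin of face')
E
python3 face.py
```

```text
scene 190 190 yaw deg 0.15 tilt deg(dx/dz) 1.9 x at z=90 -61.3 y range [-23.   27.3]
 all y -28.0 34.3 zmin of face
top 186 186 yaw deg 0.06 tilt deg(dx/dz) 2.11 x at z=90 -61.3 y range [-22.9  27.5]
 all y -27.1 33.3 zmin of face
```

```bash
python3 -m pendant '[3,0.1,0,0,50,5,0.2,0,0,50,5,0.2,0,0,50,3,0.1,0,0,50,1,0,0,0,50,0,0,0,0,50]' >/dev/null; python3 st.py
python3 -c "
from h import *
s=snap('scene');s=snap('top')"; python3 face.py
```

```text
32.67 [643.3  75.1 176.8] rot [ 177.6     4.54 -178.03] F [ 0.8 -0.1 -1.5] gap 61.8 desk [-16.9   2.5] q [  1.  12.  86.   3.  77. -92.]
scene 186 186 yaw deg 0.07 tilt deg(dx/dz) 1.68 x at z=90 -40.8 y range [-22.3  27.4]
 all y -29.9 34.6 zmin of face
top 195 195 yaw deg 0.05 tilt deg(dx/dz) 1.64 x at z=90 -40.6 y range [-23.7  27.3]
 all y -27.8 34.2 zmin of face
```

```bash
python3 -m pendant '[-0.5,0,-3,0,50,-0.5,0,-3,0,50]' >/dev/null; python3 st.py; for i in 1 2; do python3 -m pendant '[0,0,-2,0,50]' >/dev/null; python3 st.py; done
```

```text
32.93 [642.2  75.1 171.2] rot [ 177.6     4.59 -178.02] F [-0.4  0.2 -1.6] gap 61.9 desk [-17.9   2.6] q [  1.  12.  87.   3.  77. -92.]
33.02 [641.8  75.1 168.6] rot [ 177.6     4.56 -178.02] F [-0.4  0.4 -1.8] gap 61.6 desk [-18.3   2.7] q [  1.  12.  87.   3.  77. -92.]
33.1 [641.6  75.2 166.2] rot [ 177.6     4.54 -178.02] F [ 0.7  0.7 -1.5] gap 62.0 desk [-18.5   2.7] q [  1.  12.  87.   3.  76. -92.]
```

```bash
for i in 1 2 3 4; do python3 -m pendant '[0.3,0,-1.2,0,50]' >/dev/null; python3 st.py; done
```

```text
33.18 [641.5  75.2 164.3] rot [ 177.6     4.49 -178.02] F [-2.1  0.6  9. ] gap 61.6 desk [-18.6   2.7] q [  1.  12.  87.   3.  76. -92.]
33.27 [642.1  75.2 164.3] rot [ 177.6     4.56 -178.02] F [-6.1  1.4 14.4] gap 61.8 desk [-18.    2.7] q [  1.  12.  87.   3.  76. -92.]
33.35 [643.   75.2 164.4] rot [ 177.6     4.66 -178.01] F [-2.3  0.4  4.8] gap 61.7 desk [-17.1   2.7] q [  1.  12.  87.   3.  76. -92.]
33.43 [643.7  75.2 164.4] rot [ 177.61    4.73 -178.01] F [-0.8  0.5  2.4] gap 61.6 desk [-16.4   2.7] q [  1.  12.  87.   3.  76. -92.]
```

```bash
python3 -m pendant '[-0.5,0,0,0,66,-0.5,0,0,0,70,0,0,0,0,80,0,0,0,0,80]' >/dev/null; python3 st.py; python3 -m pendant '[0,0,5,0,80,0,0,12,0,80,0,0,25,0,80,0,0,40,0,80,0,0,40,0,80,-10,0,20,0,80,-30,0,10,0,80,-40,0,0,0,80,-40,0,0,0,80,-40,0,0,0,80,-40,0,0,0,80,-40,0,0,0,80]' >/dev/null; python3 st.py
python3 -c "
from h import *
s=snap('scene','scene7.png');cv2.imwrite('pics/scene7c.png',cv2.resize(s['frame'][120:320,150:400],None,fx=3,fy=3));s=snap('top','top7.png')"; python3 face.py
```

```text
33.77 [643.1  75.3 164.9] rot [ 177.61    4.82 -178.01] F [ 0.6 -0.3  0.4] gap 80.3 desk [-17.    2.7] q [  1.  12.  87.   3.  76. -92.]
34.77 [396.4  74.3 331.3] rot [ 177.62    5.14 -178.12] F [-0.9  0.4  1.9] gap 80.5 desk [-263.5   13. ] q [  1. -31. 108.   2.  97. -90.]
scene 186 186 yaw deg 1.39 tilt deg(dx/dz) 0.14 x at z=90 -39.2 y range [-23.8  27.3]
 all y -26.7 41.7 zmin of face
top 180 180 yaw deg 1.23 tilt deg(dx/dz) 0.12 x at z=90 -39.0 y range [-23.7  27.4]
 all y -26.6 35.2 zmin of face
```

View pics/scene7c.png

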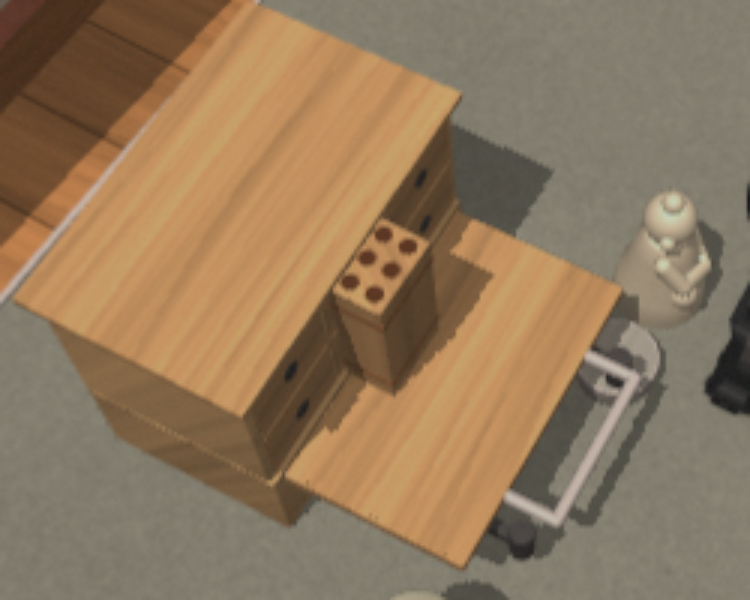

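View pics/top7.png

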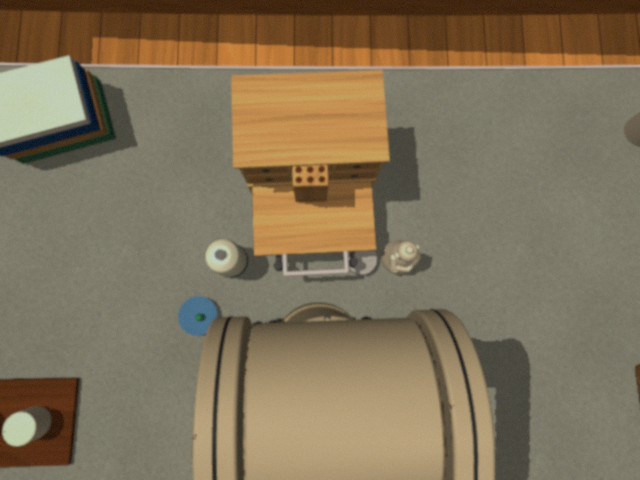

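```bash
python3 - <<'E'
from h import *
import cv2
a=cv2.imread('pics/top0.png');b=cv2.imread('pics/top7.png')
for n,(u,v) in dict(lamp=(226,257),sauc=(199,316),fig=(402,256)).items():
    r=18 if n=='fig' else 24
    t=a[v-r:v+r,u-r:u+r]; w=b[v-r-8:v+r+8,u-r-8:u+r+8]
    m=cv2.matchTemplate(w,t,cv2.TM_CCOEFF_NORMED); print(n,np.round(m.max(),3),np.array(cv2.minMaxLoc(m)[3])-8)
s=load('scene'); W=cloud(s); d=w2d(W); z=W[...,2]
k=(z>17)&(z<30)&(abs(W[...,0]-515)<45)&(abs(W[...,1]+29)<45)
s0=cv2.imread('pics/scene0.png')
print('tin',cv2.minEnclosingCircle(W[k][:,:2].astype(np.float32)))
k=(abs(d[...,1]-0)<110)&(d[...,0]>-135)&(d[...,0]<-60)&(z>60)&(z<110); print('flap z',np.linalg.lstsq(np.c_[d[k],np.ones(k.sum())],z[k],rcond=None)[0])
k=(abs(W[...,0]-511)<48)&(abs(W[...,1]-247)<48)&(z>8)
p=W[k]; print('lamp',cv2.minEnclosingCircle(p[p[:,2]<80][:,:2].astype(np.float32)))
E
```

```text
lamp 0.984 [0 0]
sauc 0.897 [-1  0]
fig 0.957 [0 0]
tin ((515.0713500976562, -35.761077880859375), 38.597137451171875)
flap z [2.76371833e-03 4.85495832e-04 8.51140225e+01]
lamp ((510.13653564453125, 247.94081115722656), 35.39576721191406)
```

```bash
python3 st.py; python3 -c "
from h import *
print(job.hand_in())"
```

```text
34.87 [394.1  74.6 333.2] rot [ 177.62    5.39 -178.07] F [0.5 0.  1.1] gap 80.2 desk [-265.8   13.3] q [  1. -31. 109.   2.  97. -90.]
the job is handed in; nothing more can be done
None
```

I opened the desk in the order asked and handed it in at about 35 s. I moved the holder aside, pulled both supports out to their stops and lowered the flap onto them by its rail. Then I stood the holder on the flap.

Last checks:
- **Supports:** both knobs measured about 160 mm before the hinge line, which is fully out. This was checked before the flap came down.
- **Flap:** it is level, with its upper side about 85 mm up.
- **Holder:** it stands upright (within about 0.2°) with a broad side facing out. It sits about 1.3° off square, a little worse than before I let go of it. Its back is about 3 mm from the drawer fronts.
- **Other things:** the lamp and figurine matched their starting images with no shift. The saucer matched less clearly, at one pixel (about 2 mm). Its view is partly shaded by the arm, and the robot never went near it.
- **Tin:** by eye it is in the same place in the picture. My numerical check of it failed because it picked up points from the neighbouring things.
- **Forces:** the highest wrist forces I read were about 42 N at the support stops and 37 N when pressing the landed flap. I only read the force between moves, so shorter peaks could be missed.

The tool gradually leaned by up to 6°, which the moves could not correct. It was clear of everything when I handed in.

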